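Clear the feeding bench in the greenhouse

TASK

Clear up after the feeding round: hang the two rinsed measuring cups mouth-down on the draining rack so that they hang clear and drain, the large cup on the long peg and the small cup on the short one; stand the feed bottle and the powder jar in the spill tray, one to a bay; and put the little potted succulent back into the free pocket of the carrying tray. Keep the bottle, the jar and the plant upright all the while.

Things in the scene. Friction and masses are not known exactly. Their poses are not given: they have to be found in the camera images.
- large_cup_mid (a point): Large measuring cup, white plastic, standing upside down on its rim on the bench. 75 mm high; outer diameter 58 mm at the closed end (up) widening evenly to 67 mm at the mouth (down); wall and bottom 3 mm thick, 45 g. The point lies on its axis half-way up (37.5 mm above the rim); its z axis points from the mouth to the closed end.
- small_cup_mid (a point): Small measuring cup, white plastic, standing upside down on its rim on the bench. 52 mm high; outer diameter 43 mm at the closed end (up) widening evenly to 50 mm at the mouth (down); wall and bottom 3 mm thick, 22 g. The point lies on its axis half-way up (26 mm above the rim); its z axis points from the mouth to the closed end.
- feed_bottle_mid (a point): Feed bottle, closed, cream plastic with a paper band and a narrow black screw cap. 90 mm high in all, body 47 mm in diameter up to 62 mm above its foot, then a shoulder and a 29 mm cap; 100 to 200 g. The point lies on its axis 45 mm above its foot; z is up.
- powder_jar_mid (a point): Rooting-powder jar, closed, squat, amber glass with a wide black lid. 70 mm high, 60 mm in diameter (lid 59 mm, the upper 18 mm); 140 to 280 g. The point lies on its axis 35 mm above its foot; z is up.
- plant_mid (a point): The loose potted succulent, alone on the bench: round black pot 55 mm high, a rosette of stiff leaves reaching 80 mm. Pot 52 mm wide below the rim; rim 60 mm wide, from 43.5 to 55 mm high (a good place to grip); leaves stay within the rim. 90 to 180 g. The point lies on its axis 40 mm above its foot; z is up.
- rack: Draining rack, fixed: stainless drip tray 130 mm (x) by 230 mm (y), rim 16 mm high, floor 3 mm, with a low bar 11 mm high from which two black round pegs rise, 116 mm apart along y. Both lean 20 degrees towards -x: below its tip a peg runs off towards +x by 0.36 mm per mm. Origin at the centre of the underside, z up; yaw within 0.4 rad of the world's.
- peg_long_tip (a point): Tip of the draining rack's long peg (on its +y side), 100 mm above the bench. Peg 8 mm thick, tip rounded, leaning 20 degrees towards the rack's -x. Axes are the rack's, z up. A hung cup rests with the inside of its closed end on the tip and swings freely about it.
- peg_short_tip (a point): Tip of the draining rack's short peg (on its -y side), 76 mm above the bench: too low for the large cup to hang clear. 8 mm thick, same lean and axes as the long peg.
- spill_tray: Spill tray: fixed low off-white plastic tray, 98 mm (x) by 190 mm (y), walls 18 mm high and 4 mm thick, floor 4 mm, parted by a 4 mm wall across the middle into two bays side by side along y, each 90 mm by 89 mm inside, centred 46.5 mm to either side of the origin along y. Origin at the centre of its underside, on the bench; z up.
- free_pocket (a point): Centre of the floor of the carrying tray's free pocket, 3 mm above the bench: a round hole 67 mm wide, 17 mm deep. The tray is fixed, grey, 180 mm square, 20 mm high, with pockets two by two, 88 mm apart; three hold fixed succulents like the loose one, next to this pocket along +x, along -y and diagonally. Axes are the tray's, z up, yaw within 0.5 rad of the world's.
Mind the look-alikes: they are no part of the job. What is shaped like the part that bears feed_bottle_mid but yellow is not meant.

How it is judged (in metres and radians):
At the end, for the whole second after the job is handed in: Large cup hangs mouth-down on the long peg, small cup on the short (within 50 degrees of vertical, at most swaying a little); bottle and jar stand upright within 7 degrees in the spill tray, one per bay; succulent stands in the free pocket, within 15 mm; all let go and at rest (horizontal distance between large_cup_mid and peg_long_tip below 0.04 m and z of large_cup_mid in the frame of peg_long_tip above -0.05 m and angle between each of large_cup_mid, small_cup_mid's own z axis and vertical below 0.9 rad and horizontal distance between small_cup_mid and peg_short_tip below 0.035 m and z of small_cup_mid in the frame of peg_short_tip above -0.036 m and x of feed_bottle_mid in the frame of spill_tray between -0.04 and 0.04 m and y of feed_bottle_mid in the frame of spill_tray between -0.09 and 0.09 m and z of feed_bottle_mid in the frame of spill_tray below 0.055 m and angle between each of feed_bottle_mid, powder_jar_mid, plant_mid's own z axis and vertical below 0.12 rad and x of powder_jar_mid in the frame of spill_tray between -0.04 and 0.04 m and y of powder_jar_mid in the frame of spill_tray between -0.09 and 0.09 m and z of powder_jar_mid in the frame of spill_tray below 0.045 m and ((y of feed_bottle_mid in the frame of spill_tray above 0.02 m and y of powder_jar_mid in the frame of spill_tray below -0.02 m) or (y of feed_bottle_mid in the frame of spill_tray below -0.02 m and y of powder_jar_mid in the frame of spill_tray above 0.02 m)) and horizontal distance between plant_mid and free_pocket below 0.015 m and z of plant_mid in the frame of free_pocket below 0.046 m and linear speed of each of large_cup, small_cup below 0.1 m/s and angular speed of each of large_cup, small_cup below 3 rad/s and linear speed of each of feed_bottle, powder_jar, plant below 0.03 m/s and angular speed of each of feed_bottle, powder_jar, plant below 0.35 rad/s); the robot touches nothing.
It fails at once if the feed bottle is tipped more than 40 degrees (angle between feed_bottle_mid's own z axis and vertical above 0.7 rad).
It fails at once if the powder jar is tipped more than 40 degrees (angle between powder_jar_mid's own z axis and vertical above 0.7 rad).
It fails at once if the succulent is tipped more than 40 degrees (angle between plant_mid's own z axis and vertical above 0.7 rad).
It also fails if it takes over 122 s, if anything falls off the work surface, if the arm or the gripper's body presses on something with over 40 N, if the wrist force passes 120 N, or if a joint passes its speed limit or range.

ROBOT

A 6-joint arm with a two-finger parallel gripper is mounted at the origin on the work surface. World frame = base frame: x ahead of the robot, y to its left, z up, the work surface at z = 0. Lengths are in mm, angles in rad, forces in N, time in s.
With the tool pointing down it reaches from about 350 to 875 mm from the base axis. Payload 4.2 kg.
Tool frame: the origin (TCP) lies at the very end of the fingers, on their centre line; the grasp point (between the pads) lies robot.grasp_offset behind it (robot.grasp_offset is the distance from the TCP to the grasp point, in mm); z points along the fingers, y is the line along which they close (so a half turn about z gives the same grasp; the last joint's range is limited). The gripper opens to 87 mm and grips with 3 to 60 N. Pads are 19 mm wide; open, the fingers measure 117 mm over their backs; the gripper's body (75 mm by 190 mm) begins 51 mm behind the grasp point.
Start: joints at [1.572, 0.385, 0.008, 0, -1.194, -0.259], TCP at [159.314, 604.333, 222.55] pointing down, gripper open.
Joint ranges: [-3.14, 3.14], [-1.21, 2.06], [-1.07, 1.41], [-3.16, 2.05], [-2.99, -0.16], [-3.1, 3.1]. Speed limits (rad/s): [2.79, 2.79, 3.14, 3.14, 3.14, 3.14].

INTERFACE

Orientations are given as a 3x3 rotation matrix whose columns are the frame's x, y, z axes.
In Python, from bench import sensors, cams, robot gives the robot as it stands.
- The arm moves only by the tool arm_command, never from a script. Its argument "targets" is one flat list of numbers, 5 for each row, row after row: the shift along the tool's x, y, z in mm, then the turn about the tool's z in degrees, then the opening, from 0 (shut) to 1 (fully open). In form: [dx, dy, dz, turn, gripper, dx, dy, dz, turn, gripper, ...]. A call has 1 to 20 rows; each row is the pose to reach, as a shift and turn from the pose commanded when the call began, along the tool's axes at that moment; what a row does not reach only later rows make up. A row lasts 1/8 s, in which the tool goes at most 62.5 mm and 10.7 degrees, less where a joint would pass 70% of its speed; a pose out of reach is approached as far as the arm can. A call with a gripper value outside its range is refused whole. The fingers move at their own pace and stop on an object; the grip force is fixed at half the most. Time passes only in rows, so rows that repeat a pose let the fingers close. It gives the time, the measured TCP pose, the force, the opening and the grip force at its end, in the units of the state.
- sensors.state(): the state, without advancing time (a new reading comes with each control period).
- cams.read_camera(name): name is "scene" or "top" or "wrist"; returns (picture, depth): 420x560x3 uint8, red, green, blue; 420x560 float32, mm along the optical axis (not along the pixel's ray), 0 where there is no reading.
- cams.get_calibration(name): a dict with "fov_y" (degrees; the focal length in pixels is half the picture's height over the tangent of half this angle, whatever the lens; pixels are square), "cx", "cy" (the principal point, pixels), "distortion" ([k1, k2, p1, p2, k3] as OpenCV has them; the pictures are not rectified), "R" (3x3) and "t" (3): a world point X has camera coordinates R X + t. Camera axes: x right, y down, z forward; pixel columns grow to the right and rows downward; lengths in mm; the calibration is good to about 2 mm. A picture is of the moment at which its call begins: read the wrist's pose just before it. get_calibration takes no time and is no camera call; for the wrist camera it gives the pose at the moment of the call.
- robot.hand_in(): hands the job in; it is judged then, once.
Trained networks look in the newest picture that a camera, given by its name, has taken for a name from the list of things; names that differ only in an ending like _2 or _b are one class to them, and where a whole thing is asked for, a point or a joint stands for the part that bears it (a point fixed in the world has none). Each returns a list of dicts, best first, with "conf" (0 to 1); they miss things now and then, are a little off and sometimes report something else, mostly with a low value. They report only what shows in the picture. A call takes as long as a camera call. They do not tell look-alikes from the thing itself.
- cams.regions_of(label, camera): "mask" (420x560 bool, what is visible of it) and "xy" ([column, row] in pixels, amid what is visible of it).
- cams.place_of(label, camera): "xy" ([column, row] in pixels: a listed point, or the origin of a listed thing).
The state is a dict: "time": time; "joints": joint angles; "joint_vel": joint speeds; "joint_torque": joint torques, N m; "ee_pos": TCP position; "ee_rot": TCP orientation; "wrist_force": force on the tool from outside, world axes, zero at the start; "moment": the same for the moment, N m; "gripper_width": opening from 0.0 (shut) to 1.0 (fully open); "finger_force": force on a finger pad.
Only numpy, scipy, OpenCV 4.12 (cv2) and the standard library are available. Lean on these libraries where they do the work, as an engineer would, in place of code of your own. Each camera call takes 0.05 s, during which the arm holds its last target. There are 200 camera calls.

## Working session

There is one attempt and no reset: what is moved stays moved. The work goes in short steps, Python scripts to look and compute and a tool call to move; the robot and the scene stay as the last step left them, time stands still between calls to the robot, and variables do not carry over. Pictures are saved under pics/ and viewed, at most 14 in all, crops included, and the job is handed in when it is done.

Besides the shell and the picture viewer there is one more tool, called by a JSON object that holds its "method" and its "body", one argument or row to a line. arm_command: Moves the arm, as the interface text tells. Its arguments: {"type":"object","properties":{"targets":{"type":"array"}},"required":["targets"]}

```bash
ls; mkdir -p pics
cat > h.py <<'E'
import numpy as np, cv2
from bench import sensors, cams, robot
def K(c):
    f=210/np.tan(np.radians(c['fov_y'])/2)
    return np.array([[f,0,c['cx']],[0,f,c['cy']],[0,0,1.]])
def ray(c,xy):
    p=cv2.undistortPoints(np.array(xy,float).reshape(-1,1,2),K(c),np.array(c['distortion'],float)).reshape(-1,2)
    return np.c_[p,np.ones(len(p))]
def at_z(c,xy,z):
    R=np.array(c['R']);t=np.array(c['t']);o=-R.T@t
    d=ray(c,xy)@R
    return o+d*((z-o[2])/d[:,2])[:,None]
def cloud(c,depth):
    v,u=np.mgrid[0:420,0:560]
    r=ray(c,np.c_[u.ravel(),v.ravel()])*depth.reshape(-1,1)
    return ((r-np.array(c['t']))@np.array(c['R'])).reshape(420,560,3)
def save(n,im): cv2.imwrite('pics/'+n+'.png',cv2.cvtColor(im,cv2.COLOR_RGB2BGR))
E
python3 - <<'E'
from h import *
for n in('scene','top'):
    im,d=cams.read_camera(n);save(n,im);c=cams.get_calibration(n);np.savez(n,im=im,d=d,P=cloud(c,d))
    print(n,-np.array(c['R']).T@c['t'])
    for l in ['large_cup_mid','small_cup_mid','feed_bottle_mid','powder_jar_mid','plant_mid','rack','peg_long_tip','peg_short_tip','spill_tray','free_pocket']:
        print(l,[(np.round(r['xy']),round(r['conf'],2)) for r in cams.place_of(l,n)][:4])
s=sensors.state();print(s,robot.grasp_offset)
E
```

```text
pics
scene [ 938.74003182 -539.21896635  855.12582406]
large_cup_mid [(array([220., 242.]), 0.66)]
small_cup_mid [(array([160., 257.]), 0.8)]
feed_bottle_mid [(array([312., 132.]), 0.77), (array([223., 244.]), 0.74), (array([282., 146.]), 0.63), (array([372., 163.]), 0.46)]
powder_jar_mid [(array([310., 163.]), 0.85), (array([161., 255.]), 0.39)]
plant_mid [(array([272., 201.]), 0.86)]
rack [(array([230., 309.]), 0.64)]
peg_long_tip [(array([370., 164.]), 0.72), (array([237., 269.]), 0.64)]
peg_short_tip [(array([220., 322.]), 0.41)]
spill_tray [(array([323., 243.]), 0.61)]
free_pocket [(array([370., 164.]), 0.74)]
top [339.14283115  16.21346143 913.7473594 ]
large_cup_mid [(array([368., 236.]), 0.91)]
small_cup_mid [(array([424., 275.]), 0.68), (array([400., 179.]), 0.51)]
feed_bottle_mid [(array([199., 283.]), 0.87), (array([156., 266.]), 0.62), (array([444., 160.]), 0.46)]
powder_jar_mid [(array([215., 232.]), 0.72)]
plant_mid [(array([288., 234.]), 0.85)]
rack [(array([410., 182.]), 0.58)]
peg_long_tip [(array([156., 267.]), 0.71), (array([400., 178.]), 0.66)]
peg_short_tip [(arr
[... 265 characters left out ...]
ray([ 8.04088165e-04, -4.84194305e-04,  5.30313544e-05,  7.76786589e-04,
        1.36211630e-03,  1.31917303e-03]), 'joint_torque': array([-2.22130652e-04, -3.90476704e+01,  1.87623435e+01,  4.22446802e+00,
        1.54200458e-02, -1.89814074e-05]), 'ee_pos': array([159.32793847, 604.31666803, 222.54901871]), 'ee_rot': array([[ 9.66959000e-01, -2.54931936e-01,  2.21162753e-05],
       [-2.54931936e-01, -9.66959000e-01, -3.60568604e-05],
       [ 3.05775767e-05,  2.92273608e-05, -9.99999999e-01]]), 'wrist_force': array([-0.68362591,  0.62049256,  1.08166452]), 'moment': array([ 0.0055453 ,  0.03798773, -0.01799967]), 'finger_force': 0.0, 'gripper_width': 0.9998576127933568} 18.700000000000003
```

View pics/top.png

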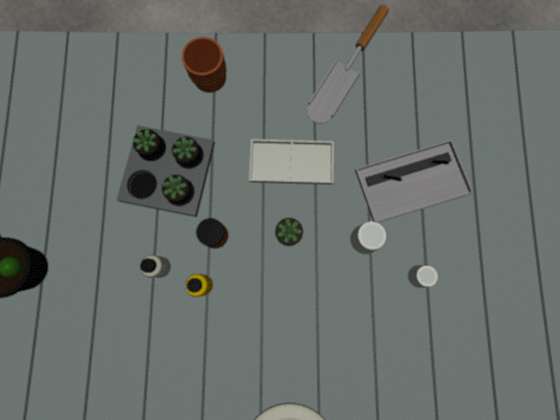

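View pics/scene.png

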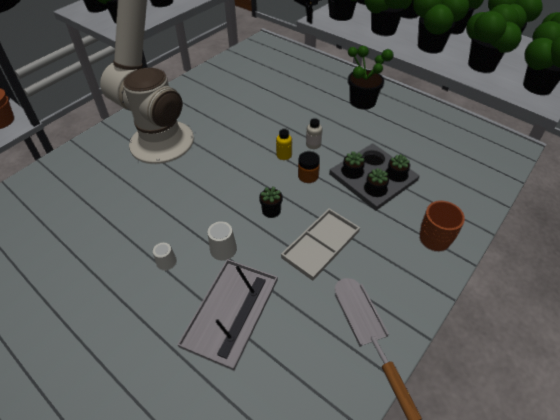

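The top view shows the cream bottle at (151,266), the yellow look-alike at (197,285), jar (212,233), plant (289,232), large cup (372,236) and small cup (427,276). The rack is at (412,182), the spill tray at (292,162) and the free pocket at (142,185). For the bottle, the two candidates are (151,266) cream/white and (197,285) yellow. The cream one fits, and I'll confirm it in a crop.

Run:
```python
from h import *
T=np.load('top.npz');S=np.load('scene.npz');ct=cams.get_calibration('top');cs=cams.get_calibration('scene')
im=T['im']
a=cv2.resize(im[225:305,125:235],(440,320),interpolation=cv2.INTER_CUBIC)
b=cv2.resize(im[130:230,345:475],(520,400),interpolation=cv2.INTER_CUBIC)
b2=cv2.resize(S['im'][255:370,175:285],(440,460),interpolation=cv2.INTER_CUBIC)
s=cv2.resize(S['im'][105:195,265:345],(320,360),interpolation=cv2.INTER_CUBIC)
save('c1',np.hstack([a,np.pad(s,((0,0),(0,0),(0,0)))[:320]]));
save('c2',cv2.resize(np.hstack([b,b2[:400]]),(800,333)))
# top surfaces
def top(name,xy,h,r):
    g=at_z(ct,xy,h)[0]
    out=[]
    for Q in(T,S):
        P=Q['P'];m=(np.hypot(P[...,0]-g[0],P[...,1]-g[1])<r+15)&(abs(P[...,2]-h)<5)&(Q['d']>0)
        p=P[m]
        if len(p)<8: out.append((len(p),));continue
        (x,y),rr=cv2.minEnclosingCircle(p[:,:2].astype(np.float32)); 
        out.append((m.sum(),np.round([x,y,rr]),np.round(p.mean(0))))
    print(name,g.round(),out)
top('large',(372,236),75,29);top('small',(427,276),52,21);top('bottle',(149,266),90,14.5);top('jar',(210,232),70,29)
top('plant',(289,231),55,30)
for n,xy in(('plant rim',(289,232)),): print(n,at_z(ct,xy,70))
for Q in (T,S):
    P=Q['P'];z=P[...,2]
    # spill tray: near points z 10..25
    g=at_z(ct,(292,162),18)[0]
    m=(abs(P[...,0]-g[0])<75)&(abs(P[...,1]-g[1])<125)&(z>12)&(z<26)
    r=cv2.minAreaRect(P[m][:,:2].astype(np.float32));print('tray',m.sum(),r,np.median(z[m]))
print('corners top tray z18',at_z(ct,[(250,139),(334,140),(333,184),(249,183)],18).round())
print('tray4 z20',at_z(ct,[(137,127),(214,140),(195,215),(118,200)],20).round(), 'pocket',at_z(ct,(142,185),20).round(1))
print('rack z16',at_z(ct,[(355,174),(451,143),(470,189),(376,221)],16).round())
```

```text
large [ 438. -168.   75.] [(np.int64(626), array([ 439., -167.,   29.]), array([ 439., -167.,   76.])), (np.int64(399), array([ 437., -169.,   30.]), array([ 439., -171.,   74.]))]
small [ 358. -282.   52.] [(np.int64(365), array([ 359., -281.,   22.]), array([ 359., -281.,   53.])), (np.int64(233), array([ 358., -284.,   23.]), array([ 359., -286.,   50.]))]
bottle [376. 283.  90.] [(np.int64(171), array([377., 287.,  14.]), array([377., 286.,  91.])), (np.int64(48), array([376., 283.,  15.]), array([377., 283.,  87.]))]
jar [446. 167.  70.] [(np.int64(612), array([447., 167.,  29.]), array([447., 167.,  71.])), (np.int64(262), array([445., 166.,  31.]), array([446., 164.,  69.]))]
plant [451.   2.  55.] [(np.int64(289), array([449.,   2.,  30.]), array([448.,   3.,  56.])), (np.int64(165), array([449.,   1.,  31.]), array([455.,  -8.,  54.]))]
plant rim [[446.54248226   2.68345047  70.        ]]
tray 685 ((617.5113525390625, -4.1974029541015625), (189.65701293945312, 101.65946960449219), 88.63562774658203) 18.354831179210635
tray 528 ((615.0281372070312, -5.468658447265625), (192.5950164794922, 99.4756851196289), 88.45155334472656) 15.968260434193592
corners top tray z18 [[ 669.   91.   18.]
 [ 667. -102.   18.]
 [ 562.  -98.   18.]
 [ 565.   92.   18.]]
tray4 z20 [[697. 353.  20.]
 [666. 174.  20.]
 [491. 211.  20.]
 [525. 384.  20.]] pocket [[559.2 332.6  20. ]]
rack z16 [[ 586. -148.   16.]
 [ 659. -368.   16.]
 [ 551. -402.   16.]
 [ 478. -191.   16.]]
```

View pics/c1.png

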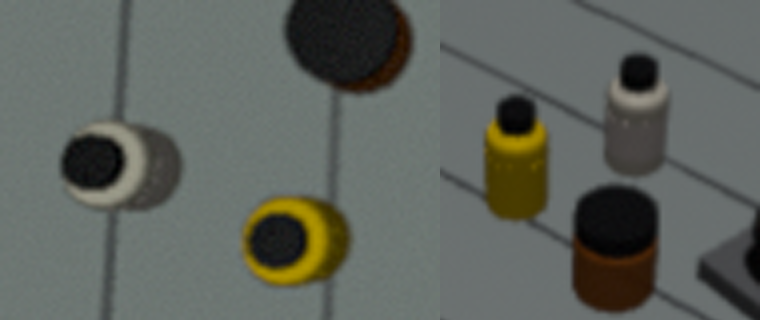

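View pics/c2.png

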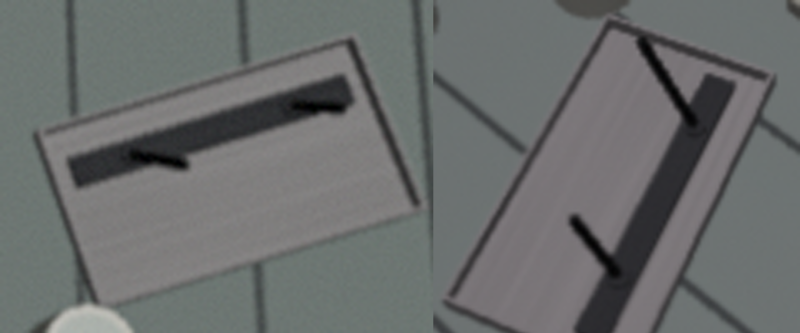

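The crop confirms the cream bottle at (151,266) in the top view, and the other one is clearly yellow. Peg tips in the top view are at (401,179) long and (448,162) short. In the scene view they are at (237,266) and (217,320).

Run:
```python
from h import *
ct=cams.get_calibration('top');cs=cams.get_calibration('scene')
for n,a,b,h in(('long',(401,179),(237,266.5),100),('short',(448.3,162),(217,320.2),76)):
    print(n,at_z(ct,a,h-2).round(1),at_z(cs,b,h-2).round(1))
T=np.load('top.npz');P=T['P'];d=T['d']
for (u,v) in((401,179),(447,162)):
    print(P[v-3:v+4,u-4:u+4,2].round())
# pocket/tray top from plants + depth
for Q in(T,np.load('scene.npz')):
    P=Q['P'];z=P[...,2]
    g=np.array([600,280]);m=(np.hypot(P[...,0]-600,P[...,1]-280)<140)&(abs(z-20)<4)
    print(cv2.minAreaRect(P[m][:,:2].astype(np.float32)),m.sum())
    m=(abs(P[...,0]-568)<120)&(abs(P[...,1]+277)<150)&(z>10)&(z<22)
    print('rack',cv2.minAreaRect(P[m][:,:2].astype(np.float32)),m.sum())
    m=(np.hypot(P[...,0]-556,P[...,1]-332)<42)&(abs(z-3)<4)
    print('pocket',P[m].mean(0),m.sum())
```

```text
long [[ 552.9 -226.8   98. ]] [[ 550.  -225.8   98. ]]
short [[ 596.1 -334.9   74. ]] [[ 593.9 -333.7   74. ]]
[[ 11.  11.  10.   5.   3.   4.   3.   3.]
 [ 93.  97. 100. 100.   6.   5.   5.   4.]
 [ 97.  98. 101. 101.  99.   1.   7.   6.]
 [ 97.  99. 100. 102.  99.   5.   4.   4.]
 [ 86.  96. 102.  98.   5.   2.   3.   2.]
 [  3.   3.   4.   3.   4.   5.   5.   4.]
 [  2.   3.   7.   2.   5.   6.   4.   3.]]
[[12. 15. 12. 12. 12. 13. 13. 11.]
 [64. 65. 66. 13. 11. 14. 17. 10.]
 [66. 72. 75. 76. 77. 76.  7.  6.]
 [63. 69. 77. 76. 75. 78.  5.  5.]
 [62. 69. 75. 77. 74. 75.  3.  6.]
 [ 4.  4.  7.  4.  5.  6. -0.  7.]
 [ 4.  1.  4.  5.  3.  4.  4.  5.]]
((595.7008056640625, 281.1851806640625), (182.3057861328125, 182.86146545410156), 78.96025848388672) 3392
rack ((562.452392578125, -251.80416870117188), (138.21437072753906, 290.88421630859375), 19.24968910217285) 1316
pocket [562.71984476 336.73834519   4.65798783] 535
((591.9458618164062, 279.48583984375), (183.53167724609375, 182.30447387695312), 78.65289306640625) 1416
rack ((550.420654296875, -261.4847412109375), (155.89706420898438, 281.3291015625), 17.54772186279297) 1087
pocket [553.52134314 342.33652441   3.00522464] 194
```

{"method": "arm_command", "body": {
  "targets": [50,45,0,-8,0.95,100,90,0,-14.8,0.95,150,135,0,-14.8,0.95,200,180,0,-14.8,0.95,250,225,0,-14.8,0.95,300,270,0,-14.8,0.95,345,311,0,-14.8,0.95,389,350,0,-14.8,0.95,389,350,0,-14.8,0.95,389,350,0,-14.8,0.95,389,350,0,-14.8,0.95]
}}

```text
time: 2.48
ee_pos: [446.0, 167.1, 222.6]
ee_rot: [[1.0, 0.001, 0.0], [0.001, -1.0, 0.0], [0.0, -0.0, -1.0]]
wrist_force: [0.4, 0.3, 0.0]
gripper_width: 0.952
finger_force: 0.0
```

Run:
```python
from h import *
s=sensors.state();print(s['time'],s['ee_pos'],s['ee_rot'].round(3),s['joints'].round(2))
im,d=cams.read_camera('wrist');c=cams.get_calibration('wrist');save('w1',im)
print((-np.array(c['R']).T@c['t']).round(1),np.array(c['R']).round(2))
for l in ['powder_jar_mid','plant_mid','feed_bottle_mid']:
    for r in cams.place_of(l,'wrist')[:3]:
        print(l,r['conf'],np.round(r['xy']),at_z(c,r['xy'],{'powder_jar_mid':35,'plant_mid':40,'feed_bottle_mid':45}[l]).round(1))
P=cloud(c,d);z=P[...,2]
m=(np.hypot(P[...,0]-446,P[...,1]-166)<45)&(abs(z-70)<6);p=P[m]
if len(p): print(cv2.minEnclosingCircle(p[:,:2].astype(np.float32)),p.mean(0),len(p))
```

```text
2.475 [446.01304186 167.13160424 222.59846901] [[ 1.     0.001  0.   ]
 [ 0.001 -1.     0.   ]
 [ 0.    -0.    -1.   ]] [ 0.7   0.13 -0.34 -0.   -1.1   0.87]
[511.3 167.6 383.2] [[ 0.   -1.    0.  ]
 [-0.97 -0.    0.24]
 [-0.24 -0.   -0.97]]
plant_mid 0.77 [428. 188.] [[ 4.505e+02 -3.000e-01  4.000e+01]]
feed_bottle_mid 0.74 [181. 246.] [[381.7 284.   45. ]]
feed_bottle_mid 0.56 [258. 281.] [[337.2 193.9  45. ]]
((446.9389953613281, 166.54623413085938), 29.25153350830078) [447.71301028 166.40756812  68.26759354] 2367
```

View pics/w1.png

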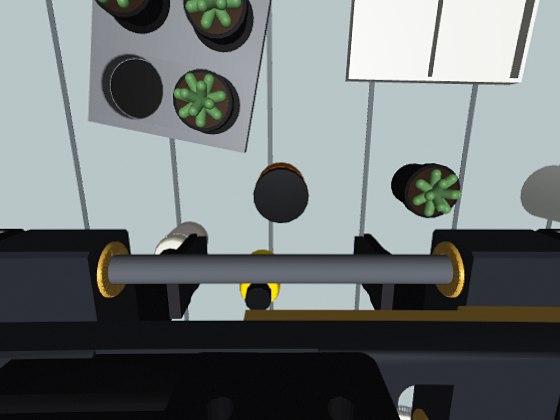

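The wrist view agrees with the jar at (447,166.5). The free pocket shows at (133,87) and the plant at (432,190). Next I grip the jar.

{"method": "arm_command", "body": {
  "targets": [1,0,50,0,0.95,1,0,100,0,0.95,1,0,140,0,0.95,1,0,170,0,0.95,1,0,190,0,0.95,1,0,200,0,0.95,1,0,200,0,0.95,1,0,200,0,0,1,0,200,0,0,1,0,200,0,0,1,0,200,0,0,1,0,200,0,0,1,0,200,0,0,1,0,190,0,0,1,0,160,0,0,1,0,110,0,0,1,0,60,0,0,1,0,50,0,0]
}}

```text
time: 4.92
ee_pos: [448.7, 167.8, 176.3]
ee_rot: [[1.0, 0.001, 0.006], [0.001, -1.0, 0.005], [0.006, -0.005, -1.0]]
wrist_force: [0.9, 0.3, -1.9]
gripper_width: 0.687
finger_force: 30.0
```

{"method": "arm_command", "body": {
  "targets": [20,26,0,0,0,45,58,0,0,0,75,97,0,0,0,105,135,0,0,0,130,168,0,0,0,150,193,0,0,0,163,210,0,0,0,169,218,0,0,0,169,218,20,0,0,169,218,50,0,0,169,218,85,0,0,169,218,115,0,0,169,218,133,0,0,169,218,140,0,0,169,218,144,0,0,169,218,144,0,0,169,218,144,0,0]
}}

```text
time: 7.05
ee_pos: [617.0, -51.1, 29.5]
ee_rot: [[1.0, 0.001, 0.002], [0.001, -1.0, 0.0], [0.002, -0.0, -1.0]]
wrist_force: [0.2, 0.1, -1.4]
gripper_width: 0.682
finger_force: 30.0
```

Run:
```python
from h import *
s=sensors.state();print(s['ee_pos'],s['wrist_force'])
im,d=cams.read_camera('scene');save('s2',cv2.resize(im[150:300,180:400],(660,450)))
```

```text
[616.96745106 -51.13404318  29.50583983] [ 0.19623813  0.1226572  -1.44122411]
```

View pics/s2.png

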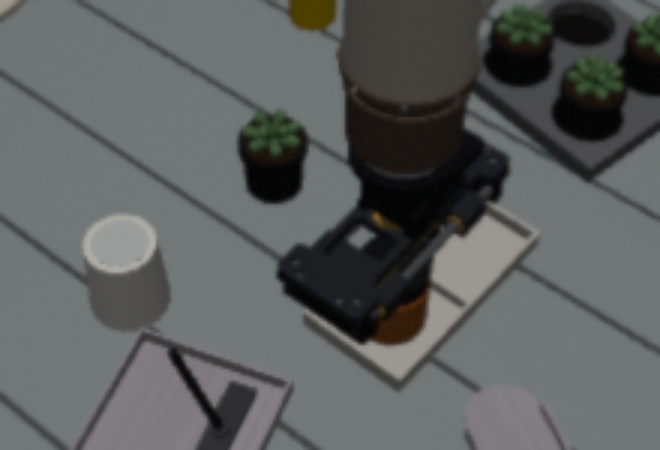

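{"method": "arm_command", "body": {
  "targets": [0,0,2.5,0,0,0,0,3,0,0,0,0,3,0,0.75,0,0,3,0,0.9,0,0,3,0,0.9,0,0,3,0,0.9,0,0,-20,0,0.9,0,0,-70,0,0.9,0,0,-130,0,0.9,0,0,-180,0,0.9,-40,-56,-180,0,0.8,-80,-112,-180,0,0.75,-120,-168,-180,0,0.75,-160,-224,-180,0,0.75,-200,-280,-180,0,0.75,-226,-316,-180,0,0.75,-238,-336,-180,0,0.75,-238,-336,-180,0,0.75,-238,-336,-180,0,0.75]
}}

```text
time: 9.48
ee_pos: [378.1, 284.5, 208.5]
ee_rot: [[1.0, 0.001, -0.0], [0.001, -1.0, -0.0], [-0.0, 0.0, -1.0]]
wrist_force: [-0.5, -1.2, -1.0]
gripper_width: 0.752
finger_force: 0.0
```

Run:
```python
from h import *
s=sensors.state();print(s['time'],s['ee_pos'],s['ee_rot'].round(3),s['joints'].round(2),s['gripper_width'])
for n in('top','wrist'):
    im,d=cams.read_camera(n);c=cams.get_calibration(n);P=cloud(c,d);save('b'+n,im)
    for g,h,r in(((378,285),90,14),((616,-51),74,30),((449,2),55,30)):
        m=(np.hypot(P[...,0]-g[0],P[...,1]-g[1])<r+15)&(abs(P[...,2]-h)<6);p=P[m]
        if len(p)>20: print(n,g,cv2.minEnclosingCircle(p[:,:2].astype(np.float32)),p.mean(0).round(1),len(p))
```

```text
9.475 [378.10261672 284.45815701 208.49052169] [[ 1.     0.001 -0.   ]
 [ 0.001 -1.    -0.   ]
 [-0.     0.    -1.   ]] [ 0.99  0.14 -0.37 -0.   -1.06  0.58] 0.7519565346147763
top (616, -51) ((616.7462158203125, -49.273990631103516), 30.541234970092773) [615.6 -50.3  74.9] 594
top (449, 2) ((449.4461669921875, 2.429811716079712), 29.911876678466797) [447.7   2.5  56.2] 294
wrist (378, 285) ((377.0879821777344, 285.24774169921875), 14.351936340332031) [377.4 285.2  88.2] 706
wrist (449, 2) ((448.0400085449219, 9.574244499206543), 27.97222900390625) [446.2  20.9  53.7] 1015
```

{"method": "arm_command", "body": {
  "targets": [-1,-1,45,0,0.75,-1,-1,90,0,0.75,-1,-1,130,0,0.75,-1,-1,160,0,0.75,-1,-1,174,0,0.75,-1,-1,177,0,0.75,-1,-1,177,0,0.75,-1,-1,177,0,0.3,-1,-1,177,0,0,-1,-1,177,0,0,-1,-1,177,0,0,-1,-1,177,0,0,-1,-1,168,0,0,-1,-1,140,0,0,-1,-1,95,0,0,-1,-1,55,0,0,-1,-1,40,0,0,-1,-1,40,0,0]
}}

```text
time: 11.82
ee_pos: [377.4, 286.1, 169.7]
ee_rot: [[1.0, 0.0, 0.001], [0.0, -1.0, 0.003], [0.001, -0.003, -1.0]]
wrist_force: [0.1, 0.6, -1.4]
gripper_width: 0.53
finger_force: 30.0
```

{"method": "arm_command", "body": {
  "targets": [20,20,0,0,0,50,50,0,0,0,85,85,0,0,0,120,120,0,0,0,155,156,0,0,0,188,190,0,0,0,214,217,0,0,0,232,235,0,0,0,240,243,0,0,0,240,243,20,0,0,240,243,50,0,0,240,243,85,0,0,240,243,112,0,0,240,243,125,0,0,240,243,130,0,0,240,243,132,0,0,240,243,132.5,0,0,240,243,132.5,0,0,240,243,132.5,0,0.5]
}}

```text
time: 14.2
ee_pos: [617.6, 42.8, 36.6]
ee_rot: [[1.0, 0.0, 0.001], [0.0, -1.0, 0.0], [0.001, -0.0, -1.0]]
wrist_force: [0.3, -0.1, -1.5]
gripper_width: 0.53
finger_force: 30.0
```

{"method": "arm_command", "body": {
  "targets": [0,0,1,0,0.5,0,0,1,0,0.6,0,0,1,0,0.72,0,0,1,0,0.72,0,0,1,0,0.72,0,0,-25,0,0.72,0,0,-70,0,0.75,0,0,-120,0,0.8,0,0,-160,0,0.9,-40,10,-160,-10,0.9,-80,20,-160,-20,0.9,-120,30,-160,-28,0.9,-155,38,-160,-34,0.9,-168.5,40,-160,-34,0.9,-168.5,40,-160,-34,0.9,-168.5,40,-160,-34,0.9]
}}

```text
time: 16.2
ee_pos: [450.1, 3.1, 196.2]
ee_rot: [[0.829, 0.559, 0.001], [0.559, -0.829, 0.0], [0.001, 0.001, -1.0]]
wrist_force: [-0.6, -0.4, 0.6]
gripper_width: 0.902
finger_force: 0.0
```

Run:
```python
from h import *
s=sensors.state();print(s['time'],s['ee_pos'],s['ee_rot'].round(3),s['gripper_width'])
for n in('top','wrist'):
    im,d=cams.read_camera(n);c=cams.get_calibration(n);P=cloud(c,d);save('p'+n,im)
    for g,h,r in(((616,43),94,14),((449,2),55,30)):
        m=(np.hypot(P[...,0]-g[0],P[...,1]-g[1])<r+15)&(abs(P[...,2]-h)<6);p=P[m]
        if len(p)>20: print(n,g,cv2.minEnclosingCircle(p[:,:2].astype(np.float32)),p.mean(0).round(1),len(p))
    print([(r['conf'],at_z(c,r['xy'],40).round(1)) for r in cams.place_of('plant_mid',n)])
```

```text
16.2 [450.11641655   3.13015541 196.22131557] [[ 0.829  0.559  0.001]
 [ 0.559 -0.829  0.   ]
 [ 0.001  0.001 -1.   ]] 0.9017668334845806
top (449, 2) ((435.787109375, -5.9909868240356445), 24.547256469726562) [431.2  -8.6  56.1] 103
[(0.45, array([[448.6,   4.8,  40. ]]))]
wrist (616, 43) ((615.581298828125, 42.32756423950195), 14.516733169555664) [611.4  40.1  91.9] 821
wrist (449, 2) ((449.44891357421875, 1.2010992765426636), 29.95316505432129) [453.1   3.5  53.7] 1190
[(0.97, array([[ 4.515e+02, -2.000e-01,  4.000e+01]]))]
```

View pics/pwrist.png

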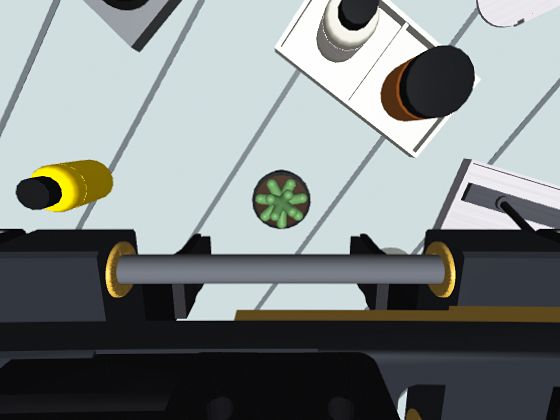

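The bottle at (350,30) and the jar at (430,80) stand one to a bay, and the plant at (281,199) is centred under the gripper.

{"method": "arm_command", "body": {
  "targets": [-1,1,45,0,0.9,-1,1,90,0,0.9,-1,1,125,0,0.9,-1,1,150,0,0.9,-1,1,162,0,0.9,-1,1,165,0,0.9,-1,1,165,0,0.9,-1,1,165,0,0.4,-1,1,165,0,0,-1,1,165,0,0,-1,1,165,0,0,-1,1,165,0,0,-1,1,155,0,0,-1,1,125,0,0,-1,1,80,0,0,-1,1,40,0,0,-1,1,25,0,0,-1,1,25,0,0]
}}

```text
time: 18.65
ee_pos: [448.9, 1.6, 172.2]
ee_rot: [[0.829, 0.56, 0.003], [0.56, -0.829, 0.001], [0.003, 0.0, -1.0]]
wrist_force: [0.3, 0.6, -1.1]
gripper_width: 0.681
finger_force: 30.0
```

{"method": "arm_command", "body": {
  "targets": [20,-15,0,0,0,50,-38,0,0,0,85,-65,0,0,0,120,-92,0,0,0,155,-119,0,0,0,190,-146,0,0,0,225,-173,0,0,0,252,-194,0,0,0,268,-206,0,0,0,276.5,-212.5,0,0,0,276.5,-212.5,0,0,0,276.5,-212.5,0,0,0]
}}

```text
time: 20.15
ee_pos: [558.4, 331.2, 170.7]
ee_rot: [[0.829, 0.559, -0.001], [0.559, -0.829, -0.001], [-0.001, 0.0, -1.0]]
wrist_force: [-0.4, -0.1, -1.7]
gripper_width: 0.675
finger_force: 30.0
```

Run:
```python
from h import *
s=sensors.state();print(s['ee_pos'],s['ee_rot'].round(3))
im,d=cams.read_camera('wrist');c=cams.get_calibration('wrist');save('q',im)
print([(r['conf'],r['xy'],at_z(c,r['xy'],3).round(1)) for r in cams.place_of('free_pocket','wrist')])
P=cloud(c,d);z=P[...,2]
m=(np.hypot(P[...,0]-594,P[...,1]-280)<140)&(abs(z-20)<4)
print(cv2.minAreaRect(P[m][:,:2].astype(np.float32)),m.sum())
```

```text
[558.37921202 331.24111225 170.69326084] [[ 0.829  0.559 -0.001]
 [ 0.559 -0.829 -0.001]
 [-0.001  0.    -1.   ]]
[(0.92, [277.8, 189.5], array([[561.4, 336.2,   3. ]]))]
((595.0088500976562, 279.8334655761719), (180.54888916015625, 180.9847412109375), 78.6646499633789) 12848
```

View pics/q.png

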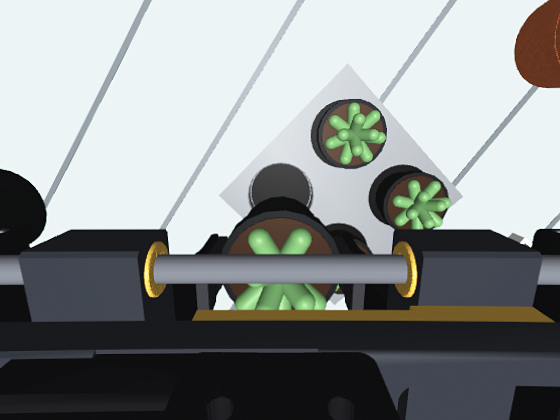

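The held plant is just short of the pocket at (281,187). The tray rectangle puts the pocket at (560.5,331.5), so I shift slightly and lower.

{"method": "arm_command", "body": {
  "targets": [2,0.5,20,0,0,2,0.5,50,0,0,2,0.5,85,0,0,2,0.5,110,0,0,2,0.5,123,0,0,2,0.5,129,0,0,2,0.5,133,0,0,2,0.5,135,0,0,2,0.5,136,0,0,2,0.5,136,0,0]
}}

```text
time: 21.5
ee_pos: [560.8, 333.0, 35.4]
ee_rot: [[0.829, 0.56, 0.0], [0.56, -0.829, 0.0], [0.001, -0.0, -1.0]]
wrist_force: [0.1, 0.7, -0.9]
gripper_width: 0.678
finger_force: 30.0
```

{"method": "arm_command", "body": {
  "targets": [0,0,1,0,0,0,0,1,0,0.75,0,0,1,0,0.8,0,0,1,0,0.8,0,0,1,0,0.8,0,0,-25,0,0.8,0,0,-75,0,0.8,0,0,-125,0,0.8,0,0,-165,0,0.8,-50,39,-165,0,0.8,-100,78,-165,0,0.8,-150,117,-165,0,0.8,-200,156,-165,0,0.8,-250,195,-165,0,0.8,-300,233,-165,0,0.8,-350,272,-165,0,0.8,-400,311,-165,0,0.8,-450,350,-165,0,0.8,-490,381,-165,0,0.8,-512,397.5,-165,0,0.8]
}}

```text
time: 24.0
ee_pos: [357.6, -285.3, 200.2]
ee_rot: [[0.83, 0.557, 0.0], [0.557, -0.83, -0.0], [0.0, 0.0, -1.0]]
wrist_force: [0.6, -0.1, -0.2]
gripper_width: 0.801
finger_force: 0.0
```

```bash
cat > m.py <<'E'
from h import *
s=sensors.state();print(s['time'],s['ee_pos'],s['ee_rot'].round(3),s['joints'].round(2))
for n in('top','wrist'):
    im,d=cams.read_camera(n);c=cams.get_calibration(n);P=cloud(c,d);save('k'+n+str(int(s['time'])),im)
    for g,h,r in(((358,-283),52,21.5),((438,-168),75,29),((560,332),58,30)):
        m=(np.hypot(P[...,0]-g[0],P[...,1]-g[1])<r+15)&(abs(P[...,2]-h)<5);p=P[m]
        if len(p)>20: print(n,g,cv2.minEnclosingCircle(p[:,:2].astype(np.float32)),p.mean(0).round(1),len(p))
    for g,h in(((551.5,-226.3),100),((595,-334.3),76)):
        m=(np.hypot(P[...,0]-g[0],P[...,1]-g[1])<20)&(abs(P[...,2]-h+2)<5);p=P[m]
        if len(p)>3: print(n,'peg',p.mean(0).round(1),len(p))
    print([(r['conf'],at_z(c,r['xy'],43).round(1)) for r in cams.place_of('plant_mid',n)])
E
python3 m.py
```

```text
24.0 [ 357.59810105 -285.27138255  200.18181811] [[ 0.83   0.557  0.   ]
 [ 0.557 -0.83  -0.   ]
 [ 0.     0.    -1.   ]] [-0.32  0.12 -0.42  0.   -1.04  2.48]
top (438, -168) ((437.800048828125, -165.4328155517578), 28.571760177612305) [ 426.4 -157.6   75.8] 219
top (560, 332) ((562.637451171875, 334.3780212402344), 31.17424774169922) [557.5 327.6  59.7] 287
top peg [ 596.3 -330.3   74.1] 14
[(0.86, array([[555.7, 335.9,  43. ]]))]
wrist (358, -283) ((359.129150390625, -282.6216125488281), 21.491714477539062) [ 359.6 -282.3   50.4] 1305
wrist (438, -168) ((439.2537536621094, -167.8123321533203), 29.32615089416504) [ 439.5 -168.    73.4] 3939
wrist peg [ 592.8 -332.3   72. ] 67
[]
```

{"method": "arm_command", "body": {
  "targets": [0,0,0,0,0.75,0,0,0,0,0.75,0,0,45,0,0.75,0,0,80,0,0.75]
}}

```text
time: 24.7
ee_pos: [359.1, -282.3, 119.2]
ee_rot: [[0.828, 0.561, 0.001], [0.561, -0.828, 0.0], [0.001, 0.0, -1.0]]
wrist_force: [0.9, -0.5, -0.1]
gripper_width: 0.749
finger_force: 0.0
```

{"method": "arm_command", "body": {
  "targets": [0,0,40,0,0.75,0,0,75,0,0.75,0,0,90,0,0.75,0,0,95,0,0.75,0,0,95,0,0.75,0,0,95,0,0.3,0,0,95,0,0,0,0,95,0,0,0,0,95,0,0,0,0,95,0,0,0,0,85,0,0,0,0,50,0,0,0,0,5,0,0,0,0,-35,0,0,0,0,-50,0,0,0,0,-50,0,0]
}}

```text
time: 26.7
ee_pos: [359.3, -283.2, 171.5]
ee_rot: [[0.829, 0.56, 0.003], [0.56, -0.829, -0.001], [0.002, 0.003, -1.0]]
wrist_force: [0.0, 0.9, -1.1]
gripper_width: 0.517
finger_force: 29.9
```

Run:
```python
from h import *
s=sensors.state();print(s['ee_pos'],s['gripper_width']*87)
im,d=cams.read_camera('wrist');c=cams.get_calibration('wrist');P=cloud(c,d);save('sc',im)
z=P[...,2]
m=(np.hypot(P[...,0]-551.5,P[...,1]+226.3)<25)&(z>85)&(z<110)
print('long',P[m].mean(0),m.sum(),P[m].max(0))
m=(np.hypot(P[...,0]-594,P[...,1]+333)<25)&(z>65)&(z<90)
print('short',P[m].mean(0),m.sum(),P[m].max(0))
m=(np.hypot(P[...,0]-s['ee_pos'][0],P[...,1]-s['ee_pos'][1])<30)&(z>s['ee_pos'][2]+15)&(z<s['ee_pos'][2]+45)
print('cup',np.percentile(P[m],[5,50,95],axis=0).round(1),m.sum())
```

```text
[ 359.3193769  -283.21107076  171.54169635] 44.97308217331773<stdin>:6: RuntimeWarning: Mean of empty slice.
  ret = um.true_divide(
Traceback (most recent call last):
ValueError: zero-size array to reduction operation maximum which has no identity
```

View pics/sc.png

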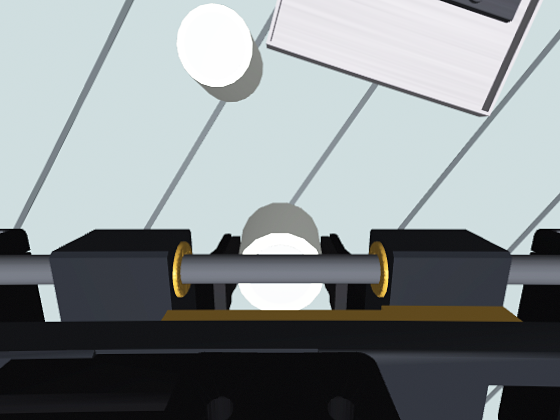

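{"method": "arm_command", "body": {
  "targets": [10,23,0,0,0,25,56,0,0,0,42,95,0,0,0,58,131,0,0,0,70,158,0,0,0,77,174,0,0,0,77,174,0,0,0,77,174,0,0,0]
}}

```text
time: 27.75
ee_pos: [518.9, -383.6, 168.8]
ee_rot: [[0.829, 0.559, -0.002], [0.559, -0.829, 0.001], [-0.001, -0.003, -1.0]]
wrist_force: [0.2, 0.3, -0.0]
gripper_width: 0.516
finger_force: 29.9
```

```bash
cat > pg.py <<'E'
from h import *
s=sensors.state();print(s['time'],s['ee_pos'],s['ee_rot'].round(3)[:,:2].tolist(),s['gripper_width']*87)
im,d=cams.read_camera('wrist');c=cams.get_calibration('wrist');P=cloud(c,d);save('pg%d'%s['time'],im)
z=P[...,2]
for n,g,h in(('long',(551.5,-226.3),100),('short',(594.5,-333.7),76)):
    m=(np.hypot(P[...,0]-g[0],P[...,1]-g[1])<30)&(z>h-50)&(z<h+8)&(d>0)
    if m.sum()<5: print(n,'none');continue
    v,u=np.nonzero(m);p=P[m];t=p[:,2]>p[:,2].max()-8
    print(n,m.sum(),'top z',p[:,2].max().round(1),p[t].mean(0).round(1),'low',p[p[:,2]<h-35].mean(0).round(1),'px',u[t].mean().round(),v[t].mean().round(),at_z(c,(u[t].mean(),v[t].mean()),h-3).round(1))
    for q in('peg_long_tip','peg_short_tip'):
        pass
for q,h in(('peg_long_tip',100),('peg_short_tip',76)): print(q,[(r['conf'],r['xy'],at_z(c,r['xy'],h).round(1)) for r in cams.place_of(q,'wrist')][:3])
E
python3 pg.py
```

```text
27.75 [ 518.93530743 -383.55263605  168.82594661] [[0.829, 0.559], [0.559, -0.829], [-0.001, -0.003]] 44.875660590454764
long 488 top z 100.3 [ 553.  -226.8   96.6] low [ 567.4 -223.5   57.6] px 120.0 57.0 [[ 553.1 -227.    97. ]]
short 202 top z 75.9 [ 595.8 -333.9   73. ] low [ 611.6 -329.5   33.4] px 282.0 99.0 [[ 595.8 -333.9   73. ]]
peg_long_tip [(0.71, [117.8, 56.6], array([[ 552.7, -227. ,  100. ]]))]
peg_short_tip [(0.62, [281.6, 96.5], array([[ 596.5, -332.6,   76. ]]))]
```

{"method": "arm_command", "body": {
  "targets": [20,1,0,0,0,45,1,0,0,0,70,2,0,0,0,88,3,0,0,0,97.5,3,0,0,0,97.5,3,10,0,0,97.5,3,30,0,0,97.5,3,52,0,0,97.5,3,72,0,0,97.5,3,90,0,0,97.5,3,103,0,0,97.5,3,109,0,0,97.5,3,112,0,0,97.5,3,112,0,0]
}}

```text
time: 29.65
ee_pos: [602.8, -332.2, 58.4]
ee_rot: [[0.829, 0.56, 0.001], [0.56, -0.829, -0.0], [0.0, 0.001, -1.0]]
wrist_force: [-0.7, 0.1, 0.6]
gripper_width: 0.515
finger_force: 29.9
```

{"method": "arm_command", "body": {
  "targets": [0,0,2,0,0,0,0,4,0,0,0,0,5.5,0,0,0,0,5.5,0,0]
}}

```text
time: 30.15
ee_pos: [602.6, -332.1, 52.6]
ee_rot: [[0.829, 0.56, 0.0], [0.56, -0.829, -0.0], [-0.0, 0.0, -1.0]]
wrist_force: [-0.7, 0.7, 0.8]
gripper_width: 0.519
finger_force: 29.9
```

Run:
```python
from h import *
s=sensors.state();print(s['ee_pos'],s['wrist_force'])
im,d=cams.read_camera('scene');save('s5',cv2.resize(im[240:360,170:290],(600,600)))
```

```text
[ 602.55117869 -332.11310596   52.63090704] [-0.70991689  0.69902867  0.78899814]
```

View pics/s5.png

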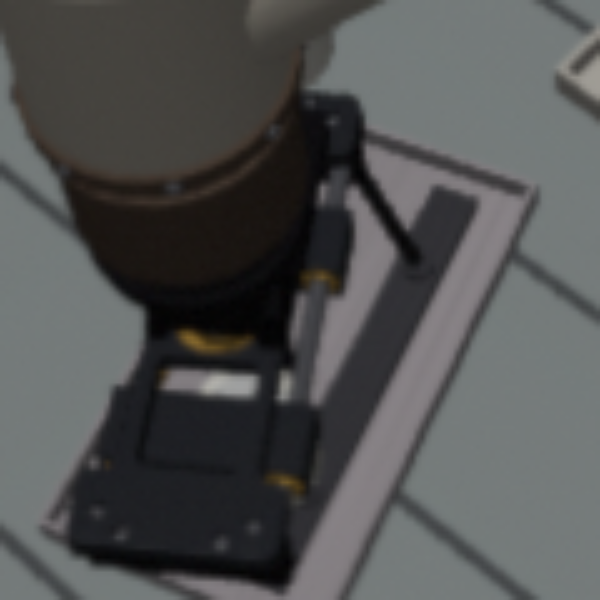

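The view shows the gripper over the short peg at about (230,390). The long peg is just clear, below the corner of the gripper body. I lower until it touches.

{"method": "arm_command", "body": {
  "targets": [0,0,1,0,0,0,0,2,0,0,0,0,2,0,0]
}}

```text
time: 30.58
ee_pos: [602.5, -332.3, 52.1]
ee_rot: [[0.829, 0.56, 0.0], [0.56, -0.829, -0.001], [-0.0, 0.001, -1.0]]
wrist_force: [-1.5, 0.8, 6.8]
gripper_width: 0.515
finger_force: 30.1
```

{"method": "arm_command", "body": {
  "targets": [0,0,-1.5,0,0,0,0,-1.5,0,0.53,0,0,-1.5,0,0.56,0,0,-1.5,0,0.6,0,0,-1.5,0,0.68,0,0,-1.5,0,0.75,0,0,-1.5,0,0.75,0,0,-1.5,0,0.75,0,0,-12,0,0.75,0,0,-30,0,0.75,0,0,-60,0,0.75,0,0,-100,0,0.75,0,0,-140,0,0.8,-40,-10,-150,0,0.9,-80,-40,-150,0,0.9,-120,-70,-150,0,0.9,-120,-70,-150,0,0.9]
}}

```text
time: 32.7
ee_pos: [461.0, -341.2, 202.9]
ee_rot: [[0.83, 0.558, 0.002], [0.558, -0.83, -0.001], [0.001, 0.001, -1.0]]
wrist_force: [0.9, -0.3, 0.3]
gripper_width: 0.898
finger_force: 0.0
```

Run:
```python
from h import *
s=sensors.state();print(s['time'],s['ee_pos'],s['wrist_force'])
im,d=cams.read_camera('scene');a=cv2.resize(im[230:360,170:290],(554,600))
im,d=cams.read_camera('wrist');c=cams.get_calibration('wrist');P=cloud(c,d);b=cv2.resize(im,(246,185))
save('s6',np.hstack([a,np.vstack([b,np.zeros((415,246,3),np.uint8)])]))
```

```text
32.7 [ 460.98262974 -341.15894588  202.93638217] [ 0.88551325 -0.27703743  0.2682071 ]
```

View pics/s6.png

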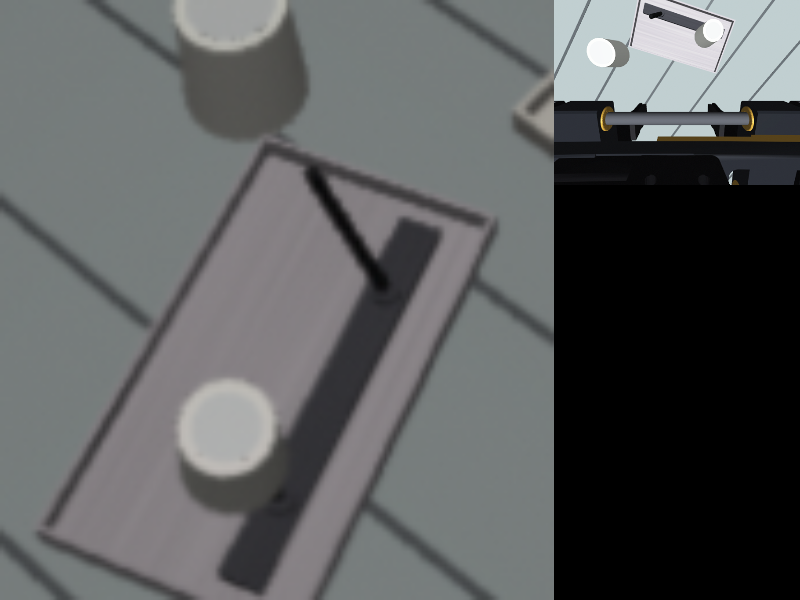

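The small cup hangs on the short peg at (228,440). Next is the large cup.

{"method": "arm_command", "body": {
  "targets": [20,-39,0,0,1,40,-78,0,0,1,59,-117,0,0,1,72,-144,0,0,1,78.5,-156,0,0,1,78.5,-156,0,0,1,78.5,-156,0,0,1]
}}

```text
time: 33.67
ee_pos: [442.3, -168.5, 200.6]
ee_rot: [[0.829, 0.559, 0.0], [0.559, -0.829, -0.0], [0.0, 0.0, -1.0]]
wrist_force: [0.1, 0.2, 0.5]
gripper_width: 0.999
finger_force: 0.0
```

```bash
python3 m.py
```

```text
33.675 [ 442.28924387 -168.54210461  200.58186215] [[ 0.829  0.559  0.   ]
 [ 0.559 -0.829 -0.   ]
 [ 0.     0.    -1.   ]] [-0.02  0.14 -0.38  0.   -1.04  2.18]
top (560, 332) ((562.4061279296875, 334.26068115234375), 32.043174743652344) [557.7 328.1  59.6] 283
[(0.72, array([[556.9, 340.8,  43. ]]))]
wrist (438, -168) ((439.45135498046875, -169.1435089111328), 29.053266525268555) [ 440.2 -168.6   73.4] 2711
wrist peg [ 551.4 -224.2   96.6] 82
wrist peg [ 596.  -332.6   76.3] 1295
[]
```

{"method": "arm_command", "body": {
  "targets": [-2.5,-1.5,40,0,1,-2.5,-1.5,85,0,1,-2.5,-1.5,125,0,1,-2.5,-1.5,150,0,1,-2.5,-1.5,160,0,1,-2.5,-1.5,160,0,1,-2.5,-1.5,160,0,0.5,-2.5,-1.5,160,0,0,-2.5,-1.5,160,0,0,-2.5,-1.5,160,0,0,-2.5,-1.5,160,0,0,-2.5,-1.5,150,0,0,-2.5,-1.5,115,0,0,-2.5,-1.5,70,0,0,-2.5,-1.5,30,0,0,-2.5,-1.5,15,0,0,-2.5,-1.5,15,0,0]
}}

```text
time: 36.0
ee_pos: [439.2, -168.2, 187.0]
ee_rot: [[0.829, 0.559, 0.003], [0.559, -0.829, 0.0], [0.003, 0.002, -1.0]]
wrist_force: [-0.3, -0.5, -0.8]
gripper_width: 0.693
finger_force: 29.9
```

{"method": "arm_command", "body": {
  "targets": [7,12,0,0,0,20,33,0,0,0,36,59,0,0,0,52,85,0,0,0,63,104,0,0,0,69.5,114,0,0,0,69.5,114,0,0,0,69.5,114,10,0,0,69.5,114,30,0,0,69.5,114,52,0,0,69.5,114,74,0,0,69.5,114,92,0,0,69.5,114,103,0,0,69.5,114,108,0,0,69.5,114,110,0,0,69.5,114,110,0,0]
}}

```text
time: 38.0
ee_pos: [560.4, -223.8, 76.0]
ee_rot: [[0.829, 0.56, 0.001], [0.56, -0.829, -0.0], [0.001, 0.001, -1.0]]
wrist_force: [0.1, 0.3, -0.9]
gripper_width: 0.698
finger_force: 29.9
```

{"method": "arm_command", "body": {
  "targets": [0,0,3,0,0,0,0,5,0,0,0,0,6.5,0,0,0,0,6.5,0,0]
}}

```text
time: 38.5
ee_pos: [560.1, -223.8, 69.1]
ee_rot: [[0.829, 0.56, -0.0], [0.56, -0.829, -0.0], [-0.0, 0.0, -1.0]]
wrist_force: [0.5, 0.2, -0.1]
gripper_width: 0.693
finger_force: 30.0
```

{"method": "arm_command", "body": {
  "targets": [0,0,1,0,0,0,0,1.5,0,0,0,0,1.5,0,0]
}}

```text
time: 38.88
ee_pos: [560.1, -223.9, 68.7]
ee_rot: [[0.829, 0.56, 0.0], [0.56, -0.829, -0.0], [-0.0, 0.001, -1.0]]
wrist_force: [-2.0, 1.3, 5.6]
gripper_width: 0.696
finger_force: 30.1
```

Contact is made, so I release.

{"method": "arm_command", "body": {
  "targets": [0,0,-1,0,0,0,0,-1,0,0.7,0,0,-1,0,0.73,0,0,-1,0,0.78,0,0,-1,0,0.85,0,0,-1,0,0.95,0,0,-1,0,0.95,0,0,-1,0,0.95,0,0,-12,0,0.95,0,0,-30,0,0.95,0,0,-60,0,0.95,0,0,-100,0,0.95,0,0,-140,0,0.95,-50,0,-150,0,0.95,-100,-30,-150,0,0.95,-140,-60,-150,0,0.95,-140,-60,-150,0,0.95]
}}

```text
time: 41.0
ee_pos: [407.4, -252.3, 218.9]
ee_rot: [[0.83, 0.558, 0.001], [0.558, -0.83, -0.0], [0.001, 0.001, -1.0]]
wrist_force: [0.0, -0.2, -0.1]
gripper_width: 0.952
finger_force: 0.0
```

Run:
```python
from h import *
s=sensors.state();print(s['time'],s['ee_pos'],s['wrist_force'])
im,d=cams.read_camera('scene');save('s7',cv2.resize(im[90:370,140:500],(771,600)))
```

```text
41.0 [ 407.42832104 -252.26985825  218.8897194 ] [ 0.02557908 -0.24258579 -0.06380994]
```

View pics/s7.png

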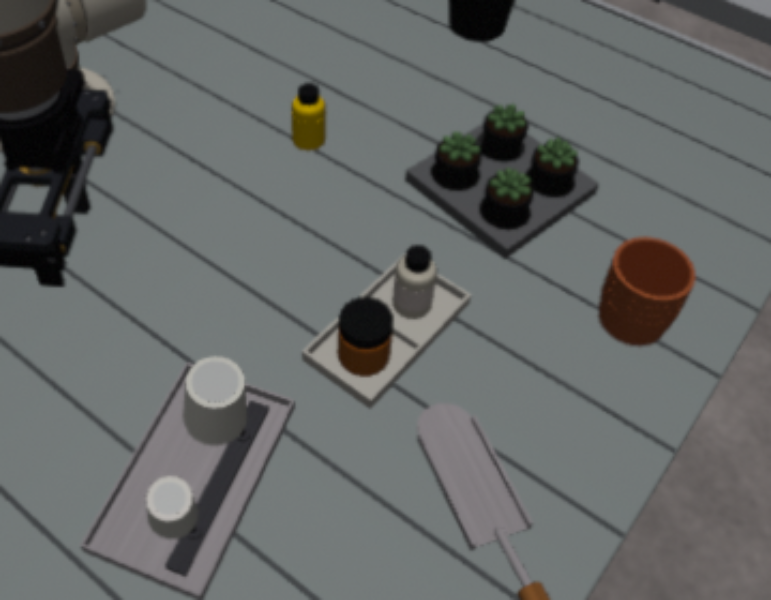

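Both cups hang at (215,395) and (170,500). The jar (365,335) and bottle (415,285) are each in a bay, and the plant is in the pocket at (505,130). I check the plant seating and cup heights, then hand in.

{"method": "arm_command", "body": {
  "targets": [0,0,0,0,0.95,0,0,0,0,0.95,0,0,0,0,0.95,0,0,0,0,0.95,0,0,0,0,0.95,0,0,0,0,0.95,0,0,0,0,0.95,0,0,0,0,0.95]
}}

```text
time: 42.05
ee_pos: [410.5, -252.4, 217.6]
ee_rot: [[0.829, 0.56, 0.0], [0.56, -0.829, -0.0], [0.0, 0.0, -1.0]]
wrist_force: [-0.3, -0.2, 0.6]
gripper_width: 0.951
finger_force: 0.0
```

Run:
```python
from h import *
ct=None
for n in('top','scene'):
    im,d=cams.read_camera(n);c=cams.get_calibration(n);P=cloud(c,d);z=P[...,2]
    a=np.array([.98,-.196]);b=np.array([.196,.98]);o=np.array([595,280])
    for i,j in((-44,44),(44,44),(-44,-44),(44,-44)):
        g=o+i*a+j*b
        m=(np.hypot(P[...,0]-g[0],P[...,1]-g[1])<42)&(z>45)&(z<90)
        print(n,g.round(),P[m].mean(0).round(1)-[*g.round(1),0],np.percentile(z[m],98).round(1))
    for g,r in(((560,-224),35),((601,-331),27)):
        m=(np.hypot(P[...,0]-g[0],P[...,1]-g[1])<r)&(z>70);q=P[m];t=q[q[:,2]>np.percentile(q[:,2],50)-5]
        A=np.c_[t[:,:2],np.ones(len(t))];k=np.linalg.lstsq(A,t[:,2],rcond=None)[0]
        print(n,'cup',t.mean(0).round(1),'slope',k[:2].round(2))
```

```text
top [561. 332.] [-1.2 -1.8 66.9] 84.7
top [647. 314.] [-3.1 -2.7 67.1] 83.8
top [543. 246.] [-2.5 -1.  66.9] 84.3
top [629. 228.] [-2.7 -0.8 67. ] 83.9Traceback (most recent call last):
  File "<stdin>", line 11, in <module>
    return _quantile_unchecked(
        a, q, axis, out, overwrite_input, method, keepdims, weights)
    return _ureduce(a,
                    func=_quantile_ureduce_func,
    ...<5 lines>...
                    overwrite_input=overwrite_input,
                    method=method)
    r = func(a, **kwargs)
    result = _quantile(arr,
                       quantiles=q,
    ...<2 lines>...
                       out=out,
                       weights=wgt)
    slices_having_nans = np.isnan(arr[-1, ...])
                                  ~~~^^^^^^^^^
IndexError: index -1 is out of bounds for axis 0 with size 0
```

```bash
python3 -c "
from bench import robot
print(robot.hand_in())"
```

```text
the job is handed in; nothing more can be done
None
```

I handed the job in at about 42 s of the 122 s allowed. In the last camera view both cups hang on their pegs, the bottle and jar stand one to a bay, and the plant sits in the free pocket. The cups' tilt I judged by eye only, because the measuring script failed, and the hand-in returned no verdict.

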